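# Wind the lifting stage up to its height pointer

## Task

Fit the loose crank handle onto the upright shaft of the lifting stage and wind it clockwise until the platform's top is level with the pointer on the gauge post beside it. Leave the crank sitting on the shaft, let go of it, and do not shift the pointer.

Things in the scene. Friction and masses are not known exactly. Their poses are not given: they have to be found in the camera images.
- crank: Loose steel crank, 0.19 kg, standing on its hub. Origin: centre of hub underside; z up, x along the arm. Hub: tube 40 mm wide, 24 high, 20 mm bore right through. Arm 16 mm wide, 6-15 mm up. Grip: upright white plastic sleeve, 22 mm wide, axis at x=60 mm, 20-72 mm up; spins endlessly on its pin; light drag keeps the arm's heading when carried. The T-shaped key lying nearby is not wanted.
- shaft (a point): Tip centre of the stage's upright drive shaft, 200 mm above bench, z up. Shaft 13 mm wide, tip tapered, on a steel disc 29 mm lower (76 mm wide), where the hub rests when fitted. On the disc stands a drive pin, 10 mm wide, 19 high, 31 mm from the axis towards this point's x (turns with shaft). The arm must come down beside the pin; wound round, it meets the pin and turns the shaft (3 N at the grip).
- platform_edge (a point): Point on the top face of the stage's aluminium platform (125 x 100 mm, carrying a fixed glass dish 36 mm high), at the edge nearest the gauge post. Starts 50 mm above the bench; moves only up and down: 20 mm up per clockwise turn (seen from above) of the shaft, 80 mm at most, and stays where it is left.
- pointer (a point): Tip, at mid thickness, of the brass pointer: a 5 mm thick level finger on a collar clamped on the slim gauge post beside the platform, 11 mm off the platform's edge. Set anew each time, 85 to 107 mm above the bench; it slides on its post if pushed hard.
Mind the look-alikes: they are no part of the job. What is shaped like the crank but blue or green is not meant.

How it is judged:
On the way, in this order (a step that is already met when the one before it is completed fails the run):
1. the crank's hub is fitted over the shaft (horizontal distance between crank and shaft below 0.01 m and z of crank in the frame of shaft between -0.036 and -0.017 m), for 0.2 s.
2. with the crank on the shaft, the platform is wound level with the pointer (all of step 1 and z of platform_edge in the frame of pointer between -0.01 and 0.01 m), for 0.2 s.
At the end, for the whole second after the job is handed in: The platform's top is within 10 mm of the pointer's height, and the crank sits on the shaft: its hub's axis within 10 mm of the shaft's and its underside at least 17 mm below the shaft's tip (all of step 2); the robot touches nothing.
It fails at once if the pointer is pushed more than 6 mm from where it was clamped (distance of pointer from where it was at the start of the episode above 0.006 m).
It also fails if it takes over 72 s, if anything falls off the work surface, if the arm or the gripper's body presses on something with over 40 N, if the wrist force passes 120 N, or if a joint passes its speed limit or range.

## Robot

A 6-joint arm with a two-finger parallel gripper is mounted at the origin on the work surface. World frame = base frame: x ahead of the robot, y to its left, z up, the work surface at z = 0. Lengths are in m, angles in rad, forces in N, time in s.
With the tool pointing down it reaches from about 0.425 to 0.95 m from the base axis. Payload 14.7 kg.
Tool frame: the origin (TCP) lies at the very end of the fingers, on their centre line; the grasp point (between the pads) lies 19 mm behind it; z points along the fingers, y is the direction in which the jaws open and shut (so a half turn about z gives the same grasp; the last joint's range is limited). The gripper opens to 85 mm and grips with 20 to 120 N. Pads are 22 mm wide; open, the fingers measure 114 mm over their backs; the gripper's body (76 mm by 85 mm) begins 54 mm behind the grasp point. The pads swing forward as they close: fully open they stand 13 mm farther back than shut.
Start: joints at [-1.37, 0.48, 1.596, -0, 1.065, -0.047], TCP at [0.159, -0.63, 0.231] pointing down, gripper open.
Joint ranges: [-2.75, 2.75], [-0.82, 2.05], [0.23, 2.67], [-1.56, 4.7], [0.09, 2.69], [-2.92, 2.92]. Speed limits (rad/s): [1.89, 1.89, 2.39, 3.01, 3.01, 3.01].

## Interface

Orientations are given as a unit quaternion [w, x, y, z].
In Python, from bench import telemetry, viewer, bot gives the robot as it stands.
- The arm moves only by the shell command python3 -m crank 'ROWS' [FORCE]. ROWS is JSON, a list that holds one entry, the list of rows, each a list of 7 numbers: the shift along the tool's x, y, z in mm, then the turn, a rotation vector about the tool's x, y, z in rad, then the finger opening in mm, from 0 to 85.4. In form: [[[dx, dy, dz, wx, wy, wz, hand], ...]]. A call has 1 to 20 rows; each row is the pose to reach, as a shift and turn from the pose commanded when the call began, along the tool's axes at that moment; what a row does not reach only later rows make up. A row lasts 1/8 s, in which the tool goes at most 62.5 mm and 10.7 degrees, less where a joint would pass 70% of its speed; a pose out of reach is approached as far as the arm can. A call with a gripper value outside its range is refused whole. The fingers move at their own pace and stop on an object; FORCE is the grip in N (left out, the last holds). Time passes only in rows, so rows that repeat a pose let the fingers close. It gives the time, the measured TCP pose, the force and the opening at its end, in the units of the state.
- telemetry.read_state(): the state, without advancing time (a new reading comes with each control period).
- viewer.capture(name): name is "scene" or "top" or "wrist"; returns a dict with "pixels" (384x512x3 uint8, red, green, blue), "fx", "fy", "cx", "cy" (pixels), "dist_coeffs" ([k1, k2, p1, p2, k3] as OpenCV has them; the pictures are not rectified), "R" (3x3) and "t" (3): a world point X has camera coordinates R X + t. Camera axes: x right, y down, z forward; pixel columns grow to the right and rows downward; lengths in m; the calibration is good to about 2 mm. A picture is of the moment at which its call begins. There is no depth.
- bot.finish_job(): hands the job in, once; it reports no verdict.
The state is a dict: "time": time; "joint_positions": joint angles; "joint_vel": joint speeds; "joint_efforts": joint torques, N m; "ee_pos": TCP position; "tool_rot": TCP orientation; "wrist_force": force on the tool from outside, world axes, zero at the start; "wrist_torque": the same for the moment, N m; "opening": finger opening in m.
Only numpy, scipy, OpenCV 4.12 (cv2) and the standard library are available. Lean on these libraries where they do the work, as an engineer would, in place of code of your own. Each camera call takes 0.05 s, during which the arm holds its last target.

## Working session

There is one attempt and no reset: what is moved stays moved. The work goes in short steps, Python scripts to look and compute and a shell command to move; the robot and the scene stay as the last step left them, time stands still between calls to the robot, and variables do not carry over. Pictures are saved under pics/ and viewed, and the job is handed in when it is done.

```bash
mkdir -p pics; ls
python3 - <<'E'
from bench import telemetry, viewer, bot
import cv2,json
s=telemetry.read_state(); print(s)
for n in ["scene","top","wrist"]:
    c=viewer.capture(n)
    cv2.imwrite(f"pics/{n}0.png",c["pixels"][:,:,::-1])
    print(n,{k:(v.tolist() if hasattr(v,'tolist') else v) for k,v in c.items() if k!="pixels"})
E
```

```text
pics
{'time': 0.0, 'joint_positions': array([-1.36959877e+00,  4.80867064e-01,  1.59683761e+00, -2.32141535e-05,
        1.06507704e+00, -4.65920125e-02]), 'joint_vel': array([-5.80504323e-05,  2.32108312e-04, -5.54803237e-04, -4.69246581e-04,
       -6.34098215e-04, -7.84360802e-04]), 'joint_efforts': array([ 4.88646314e-03, -9.50627804e+01, -4.30184126e+01, -9.10538802e-06,
        1.23520894e-02,  5.82370035e-05]), 'ee_pos': array([ 0.15936081, -0.62976338,  0.23066304]), 'tool_rot': array([-5.91969159e-04,  9.92333983e-01,  1.23583629e-01, -5.60334624e-05]), 'wrist_force': array([ 0.2207714 , -0.34183099, -0.59060559]), 'wrist_torque': array([ 0.0081871 ,  0.00983621, -0.01994763]), 'opening': 0.08551718050598439}
scene {'fx': 427.2111521150678, 'fy': 427.2111521150678, 'cx': 256.1436728872831, 'cy': 188.09069742599806, 'dist_coeffs': [0.011646059137238925, 0.0, 0.0, 0.0, 0.0], 'R': [[0.5648828596932264, 0.8251643242230946, -0.003345572334633807], [0.6376572177791803, -0.439087249239569, -0.6329262675615097], [-0.523737174008985, 0.35539587164832415, -0.7742048482000161]], 't': [
[... 244 characters left out ...]
11709516, -0.9997320351447242, 0.00027614979522837935], [-0.9917059074570697, -0.02299605694118808, -0.1264538432785194], [0.1264263084491216, 0.0026531623669346087, -0.9919724538823559]], 't': [0.1066846587875388, 0.5389833235298871, 0.9550008569200445]}
wrist {'fx': 275.9215368667689, 'fy': 275.9215368667689, 'cx': 259.42470510831225, 'cy': 191.20351857498554, 'dist_coeffs': [-0.04160084437454554, 0.0, 0.0, 0.0, 0.0], 'R': [[0.24623270554395227, -0.9692104591499169, -0.0007352515995405841], [-0.9198752459649189, -0.23393766535915625, 0.3148058140938471], [-0.30528509066360876, -0.07683914757932087, -0.9491558137723214]], 't': [-0.649854245277588, -0.041248973367753315, 0.3794156138132856]}
```

View pics/scene0.png

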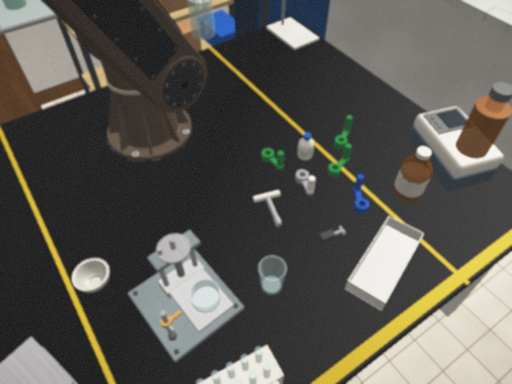

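View pics/top0.png

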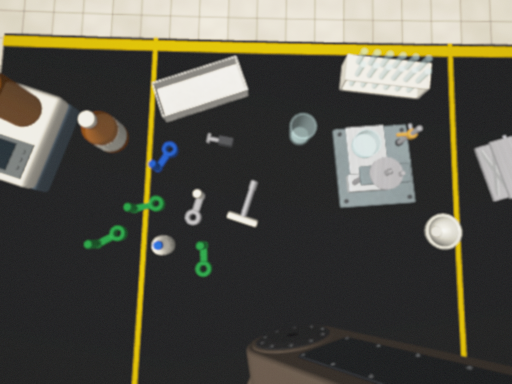

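View pics/wrist0.png

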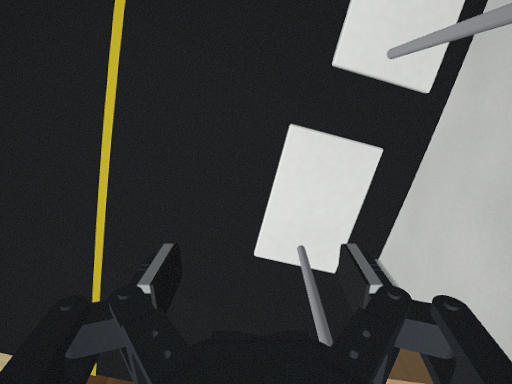

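The gray-hubbed crank with the white grip sits at about (194,216)/(197,194) in the top view and (302,177)/(311,185) in the scene view. The stage is at top (375,165), with a brass pointer at about (405,132). I'll enlarge these areas.

Run:
```python
import cv2,numpy as np
t=cv2.imread("pics/top0.png"); s=cv2.imread("pics/scene0.png")
z=lambda im,x,y,w,h,k:cv2.resize(im[y:y+h,x:x+w],None,fx=k,fy=k,interpolation=cv2.INTER_CUBIC)
cv2.imwrite("pics/z1.png",np.hstack([z(t,170,170,60,75,6.6666),z(t,325,115,100,100,5)[:500,:500][:500,:] if 0 else z(t,330,120,75,93.75.__int__(),400/75)[:496,:400]])) if 0 else None
cv2.imwrite("pics/za.png",z(t,165,175,60,60,8))
cv2.imwrite("pics/zb.png",z(t,325,112,100,100,5.5))
cv2.imwrite("pics/zc.png",z(s,120,220,130,140,4.2))
cv2.imwrite("pics/zd.png",z(s,280,150,60,60,8))
```

```text
(no output)
```

View pics/za.png

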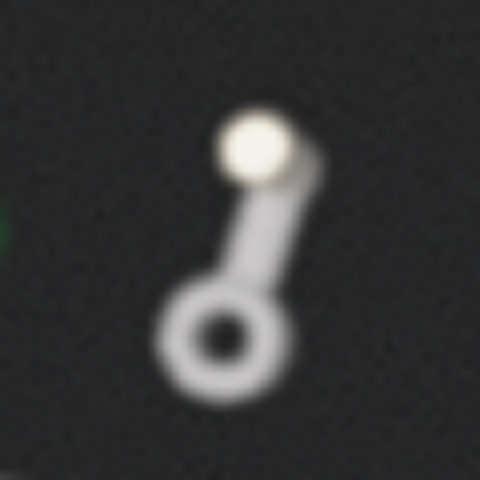

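View pics/zb.png

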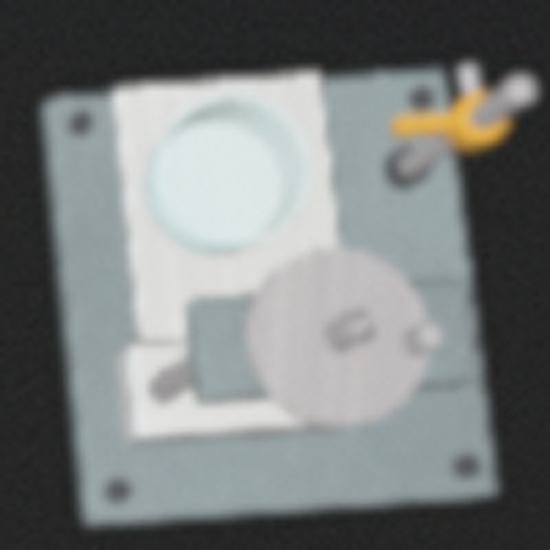

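View pics/zc.png

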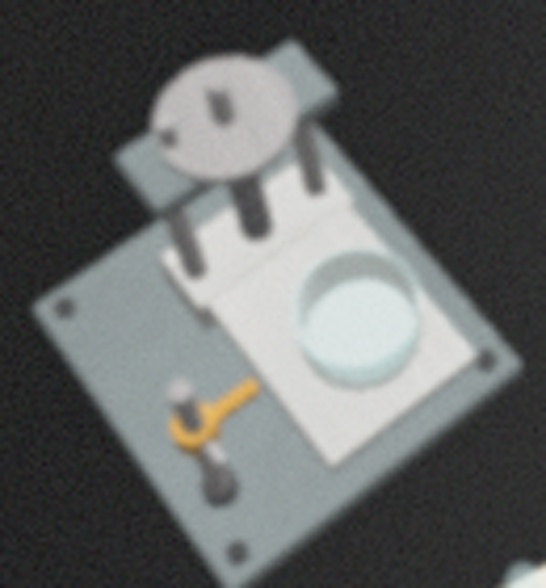

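View pics/zd.png

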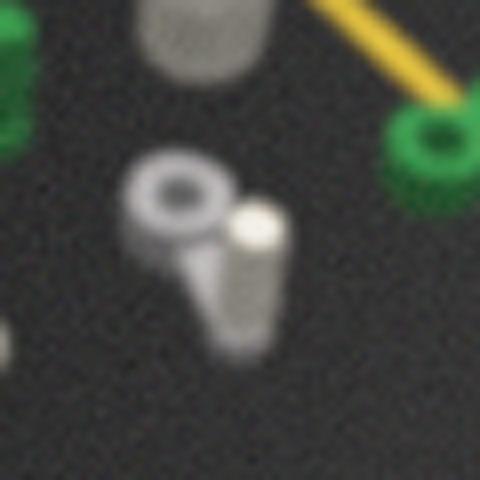

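Top view: hub top at zoom (223,338), grip top (258,148). The stage shaft tip is near zoom (360,322), the pin near (430,333) and the pointer tip near (393,127). I have the matching points in the scene zooms, so I'll triangulate.

```bash
cat > h.py <<'E'
from bench import telemetry, viewer, bot
import cv2,numpy as np,pickle
from scipy.optimize import least_squares
def ray(c,p):
    K=np.array([[c["fx"],0,c["cx"]],[0,c["fy"],c["cy"]],[0,0,1]])
    u=cv2.undistortPoints(np.array([[p]],float),K,np.array(c["dist_coeffs"])).ravel()
    R=np.array(c["R"]);return -R.T@np.array(c["t"]), R.T@np.array([u[0],u[1],1])
def atz(c,p,z):
    o,d=ray(c,p); return o+d*(z-o[2])/d[2]
def proj(c,X):
    K=np.array([[c["fx"],0,c["cx"]],[0,c["fy"],c["cy"]],[0,0,1]])
    return cv2.projectPoints(np.atleast_2d(np.array(X,float)),cv2.Rodrigues(np.array(c["R"]))[0],np.array(c["t"]),K,np.array(c["dist_coeffs"]))[0].reshape(-1,2)
def tri(obs):
    f=lambda X:np.concatenate([proj(c,X)[0]-p for c,p in obs])
    r=least_squares(f,[.6,0,.1]);return r.x,np.abs(r.fun).max()
def unz(X,Y,x0,y0,k): return ((X+.5)/k-.5+x0,(Y+.5)/k-.5+y0)
E
python3 - <<'E'
from h import *
t=viewer.capture("top");s=viewer.capture("scene")
a=lambda X,Y:unz(X,Y,165,175,8); b=lambda X,Y:unz(X,Y,325,112,5.5)
c=lambda X,Y:unz(X,Y,120,220,4.2); d=lambda X,Y:unz(X,Y,280,150,8)
np.set_printoptions(precision=4,suppress=True)
for n,p,q,z in [("hub",a(223,338),d(181,194),.024),("grip",a(258,148),d(256,225),.072),("shaft",b(360,322),c(215,95),.2),("pin",b(432,330),c(165,132),.19),("disc",b(337,337),c(224,117),.171),("pointer",b(393,125),c(257,383),.096),("posttop",b(520,90),c(180,388),.13),("plat corner",b(113,85),c(480,350),.05),("plat corner2",b(322,70),c(333,466),.05)]:
    print(n,*tri([(t,p),(s,q)]),"top",atz(t,p,z)[:2],"scene",atz(s,q,z)[:2])
print(-t["R"].T@t["t"],-s["R"].T@s["t"])
E
```

```text
hub [0.4653 0.2883 0.0232] 0.2682460046768256 top [0.4656 0.2887] scene [0.4655 0.287 ]
grip [0.5232 0.2716 0.0717] 0.25315782140455667 top [0.5235 0.272 ] scene [0.5231 0.2707]
shaft [ 0.5693 -0.1777  0.1938] 0.9282760918380859 top [ 0.5691 -0.1738] scene [ 0.5719 -0.1802]
pin [ 0.5687 -0.209   0.1854] 0.5079760707444905 top [ 0.5684 -0.2062] scene [ 0.5709 -0.2104]
disc [ 0.5678 -0.1765  0.1689] 0.6775603411818167 top [ 0.5682 -0.1745] scene [ 0.5682 -0.178 ]
pointer [ 0.6789 -0.2267  0.1014] 0.4938159917932978 top [ 0.6812 -0.2276] scene [ 0.6757 -0.2271]
posttop [ 0.6815 -0.2635  0.149 ] 0.49697750701213295 top [ 0.6882 -0.2707] scene [ 0.6717 -0.2633]
plat corner [ 0.71   -0.111   0.0535] 0.41269456213731814 top [ 0.7118 -0.1108] scene [ 0.7081 -0.1111]
plat corner2 [ 0.7201 -0.2112  0.0523] 0.24525600447012152 top [ 0.7213 -0.2113] scene [ 0.7189 -0.2114]
[0.4113 0.1165 1.0155] [ 1.0916 -0.3065  0.9983]
```

Checks hold: hub to grip measures 60 mm at heading −16°, pin to shaft 31 mm and platform side 100 mm. If I carry the crank without turning it, its arm lands about 74° ahead of the pin in the winding direction, so no reorientation is needed. I'll work out the move to above the crank with the jaws along the arm.

```bash
cat >> h.py <<'E'
from scipy.spatial.transform import Rotation as Ro
def pose():
    s=telemetry.read_state(); q=s["tool_rot"]; return s["ee_pos"],Ro.from_quat([q[1],q[2],q[3],q[0]])
def plan(P,yh):
    """mm/rad row for world P, tool straight down with tool-y heading yh deg"""
    p,R=pose(); a=np.radians(yh)
    y=np.array([np.cos(a),np.sin(a),0]);z=np.array([0,0,-1.]);x=np.cross(y,z)
    T=Ro.from_matrix(np.c_[x,y,z]); w=(R.inv()*T).as_rotvec()
    print(np.round(R.inv().apply(np.array(P)-p)*1000,1),np.round(w,3))
E
python3 - <<'E'
from h import *
for P in [(.45,-.3,.31),(.53,0,.31),(.515,.26,.16)]: plan(P,-16)
E
```

```text
[ 362.6 -248.6  -78.8] [-1.000e-03 -0.000e+00 -1.044e+00]
[ 513.8 -519.8  -78.7] [-1.000e-03 -0.000e+00 -1.044e+00]
[ 563.  -775.5   71.5] [-1.000e-03 -0.000e+00 -1.044e+00]
```

```bash
python3 -m crank '[[[60,-40,-40,0,0,-0.17,60],[120,-80,-70,0,0,-0.34,60],[180,-125,-79,0,0,-0.51,60],[240,-165,-79,0,0,-0.68,60],[300,-205,-79,0,0,-0.85,60],[360,-248,-79,0,0,-1.04,60],[390,-300,-79,0,0,-1.04,60],[420,-355,-79,0,0,-1.04,60],[455,-405,-79,0,0,-1.04,60],[485,-460,-79,0,0,-1.04,60],[514,-520,-79,0,0,-1.04,60],[525,-580,-50,0,0,-1.04,60],[538,-640,-20,0,0,-1.04,60],[550,-700,20,0,0,-1.04,60],[563,-755,50,0,0,-1.04,60],[563,-775,71,0,0,-1.04,60],[563,-775,71,0,0,-1.04,60]]]'
python3 - <<'E'
from h import *
print(pose()[0],pose()[1].as_matrix().round(3))
w=viewer.capture("wrist");cv2.imwrite("pics/w1.png",w["pixels"][:,:,::-1])
pickle.dump(w,open("w1.pkl","wb"))
print(proj(w,[[.4655,.288,.024],[.5233,.2713,.072]]))
E
```

```text
time: 2.38
ee_pos: [0.5146, 0.2613, 0.1591]
tool_rot: [-0.0, 0.8, 0.601, -0.0]
wrist_force: [0.7, -0.3, 0.5]
opening: 0.0602
[0.51462416 0.26126929 0.15912125] [[ 0.279  0.96  -0.   ]
 [ 0.96  -0.279 -0.   ]
 [-0.    -0.    -1.   ]]
[[206.32924386 169.74396956]
 [265.54842749 183.07113583]]
```

View pics/w1.png

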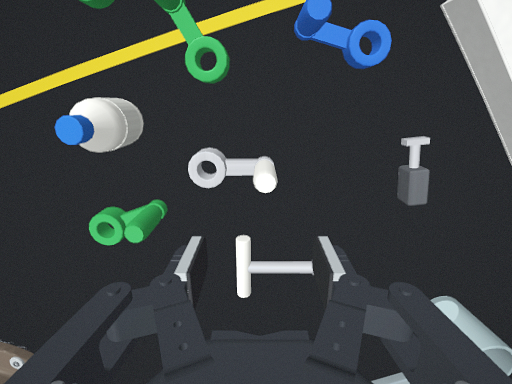

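The wrist view shows the crank hub at (207,168) and the grip top at (264,182). Both are within 1.7 px of the prediction, and the arm lies along the jaw axis. Next I'll descend on the grip.

Run:
```python
from h import *
w=pickle.load(open("w1.pkl","rb"))
print(atz(w,(207,168.5),.024),atz(w,(264,182),.072))
for z in (.1,.033): plan((.5225,.2718,z),-16)
```

```text
[0.46660793 0.28905155 0.024     ] [0.52227519 0.27260238 0.072     ]
[ 9.4  7.2 56. ] [-0.003  0.001 -0.002]
[  9.4   7.4 123. ] [-0.003  0.001 -0.002]
```

```bash
python3 -m crank '[[[9,7,30,0,0,0,60],[9,7,60,0,0,0,60],[9,7,95,0,0,0,60],[9,7,122,0,0,0,60],[9,7,122,0,0,0,60],[9,7,122,0,0,0,15],[9,7,122,0,0,0,15],[9,7,122,0,0,0,15],[9,7,122,0,0,0,15],[9,7,122,0,0,0,15],[9,7,122,0,0,0,15]]]' 80
python3 - <<'E'
from h import *
w=viewer.capture("wrist");cv2.imwrite("pics/w2.png",w["pixels"][:,:,::-1])
E
```

```text
time: 3.8
ee_pos: [0.5249, 0.2664, 0.0399]
tool_rot: [0.0, 0.8, 0.6, 0.001]
wrist_force: [-3.3, 0.7, 13.1]
opening: 0.0192
```

View pics/w2.png

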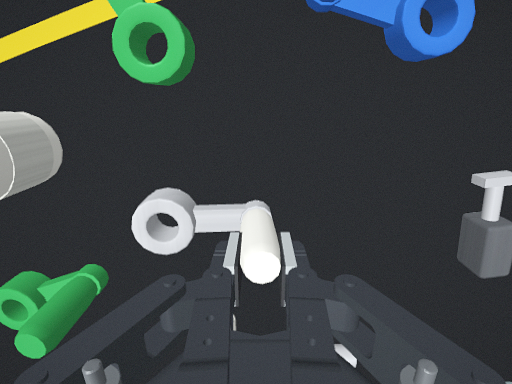

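```bash
python3 - <<'E'
from h import *
for i in range(4):
    s=telemetry.read_state();print(s["time"],s["ee_pos"],s["opening"],s["wrist_force"],s["wrist_torque"]); viewer.capture("wrist")
E
python3 -m crank '[[[0,0,-10,0,0,0,15],[0,0,-30,0,0,0,15],[0,0,-60,0,0,0,15],[0,0,-60,0,0,0,15]]]'
python3 - <<'E'
from h import *
for i in range(3):
    s=telemetry.read_state();print(s["time"],s["ee_pos"],s["opening"],s["wrist_force"],s["wrist_torque"]); w=viewer.capture("wrist")
cv2.imwrite("pics/w3.png",w["pixels"][:,:,::-1])
pickle.dump(w,open("w3.pkl","wb"))
E
```

```text
3.85 [0.52487757 0.26640162 0.03991376] 0.019654555950521947 [-3.17829193  1.16268408 12.90630875] [0.42072108 1.20581285 0.00730365]
3.9 [0.52489067 0.26641505 0.03992303] 0.019722444808035262 [-3.28028878e+00  9.71425114e-03  1.30103285e+01] [0.38020386 1.16782739 0.03344129]
3.95 [0.52487216 0.26639502 0.03992862] 0.01980718068220623 [-2.54559484  0.58863371 12.46487317] [0.38739847 1.20047093 0.00954873]
4.0 [0.52488226 0.26641618 0.03991909] 0.019592664332014786 [-3.82272673  1.1905977  11.95217645] [0.36983167 1.23365164 0.02528044]
time: 4.55
ee_pos: [0.526, 0.2666, 0.1011]
tool_rot: [0.001, 0.8, 0.6, 0.002]
wrist_force: [-0.2, -0.2, -1.9]
opening: 0.0195
4.55 [0.52600078 0.26662595 0.10107023] 0.019485859913249266 [-0.19927607 -0.15177716 -1.93793977] [ 0.01993089 -0.09241672  0.01360312]
4.6 [0.5252207  0.26628939 0.09972337] 0.019652124075920426 [ 0.05579129  0.58007528 -2.43870635] [-0.05819505 -0.04828402 -0.01603226]
4.65 [0.52457569 0.26601334 0.09876323] 0.01956235837483768 [-0.23417353 -0.15565878 -2.64081427] [-0.02390292 -0.03824486  0.01685318]
```

View pics/w3.png

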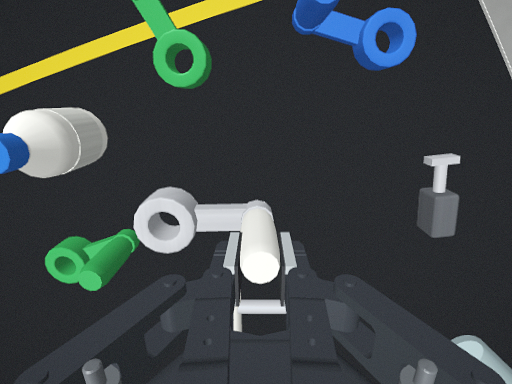

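The crank is lifted and level in the jaws: hub at about (166,219), and the load reads ~2 N. I'll measure the hub relative to the TCP from all three cameras.

Run:
```python
from h import *
t=viewer.capture("top");s=viewer.capture("scene");w=viewer.capture("wrist")
pickle.dump((t,s,w),open("v4.pkl","wb"))
print(pose()[0])
z=lambda im,x,y,w,h,k:cv2.resize(im[y:y+h,x:x+w,::-1],None,fx=k,fy=k,interpolation=cv2.INTER_CUBIC)
g=[proj(c,[.466,.284,.083])[0] for c in(t,s)];print(g)
a=[z(c["pixels"],int(q[0])-25,int(q[1])-30,50,60,8) for c,q in zip((t,s),g)]
cv2.imwrite("pics/v4.png",np.hstack(a))
cv2.imwrite("pics/v4w.png",z(w["pixels"],110,160,180,140,4))
```

```text
[0.52393415 0.26572773 0.09756543]
[array([190.2787265 , 215.30179048]), array([303.09686105, 161.03863313])]
```

View pics/v4.png

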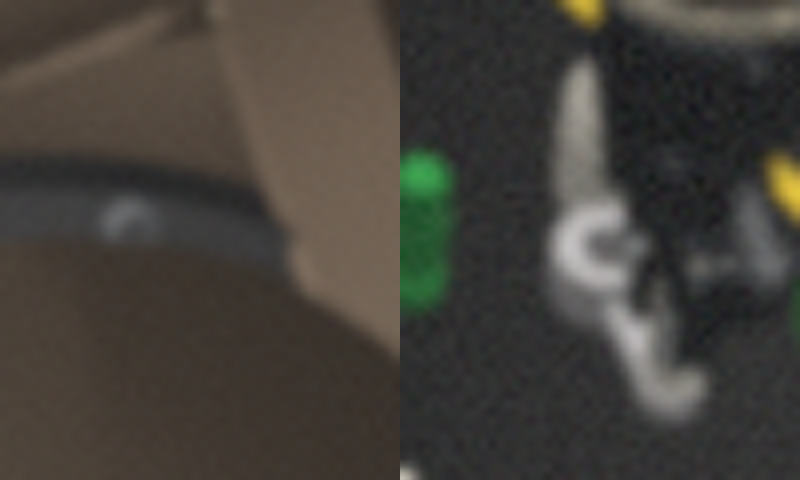

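View pics/v4w.png

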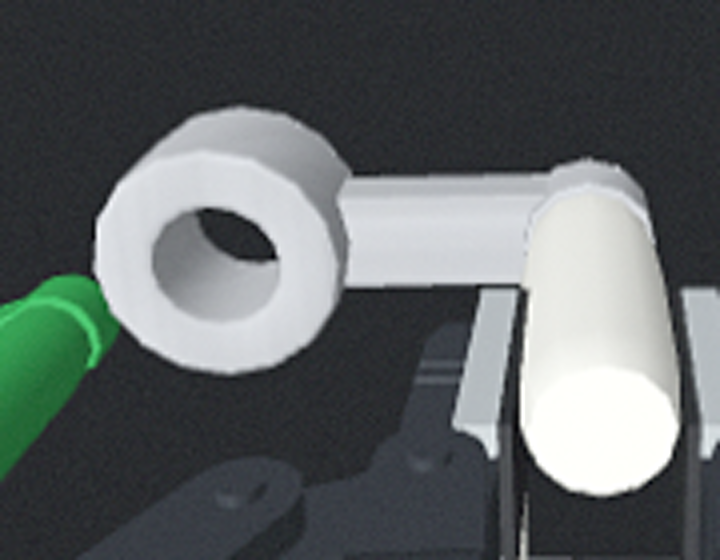

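Run:
```python
from h import *
t,s,w=pickle.load(open("v4.pkl","rb"))
hw=unz(219,264,110,160,4);gw=unz(600,431,110,160,4);hs=unz(205,243,278,131,8)
print("tri hub",tri([(w,hw),(s,hs)]),"atz",atz(w,hw,.0825),atz(w,gw,.1305))
print(np.subtract(atz(w,gw,.1305),atz(w,hw,.0825)), pose())
```

```text
tri hub (array([0.46645207, 0.28652555, 0.07912394]), np.float64(0.7384910568575265)) atz [0.46827255 0.28775971 0.0825    ] [0.52638945 0.27291622 0.1305    ]
[ 0.0581169 -0.0148435  0.048    ] (array([0.52393415, 0.26572773, 0.09756543]), Rotation.from_matrix(array([[ 2.79232931e-01,  9.60222712e-01, -1.14631304e-03],
                            [ 9.60223027e-01, -2.79233671e-01, -5.43101610e-04],
                            [-8.41587700e-04, -9.49064324e-04, -9.99999196e-01]])))
```

Run:
```python
from h import *
for P in [(.53,.2,.2),(.59,0,.265),(.612,-.241,.265)]: plan(P,-16.2)
```

```text
[ -61.5   24.1 -102.4] [-0.001  0.001 -0.   ]
[-236.9  137.5 -167.4] [-0.001  0.001 -0.   ]
[-462.1  225.9 -167.3] [-0.001  0.001 -0.   ]
```

```bash
python3 -m crank '[[[-10,5,-30,0,0,0,15],[-30,15,-65,0,0,0,15],[-60,25,-102,0,0,0,15],[-100,50,-130,0,0,0,15],[-140,78,-155,0,0,0,15],[-185,105,-167,0,0,0,15],[-237,137,-167,0,0,0,15],[-285,155,-167,0,0,0,15],[-335,175,-167,0,0,0,15],[-380,193,-167,0,0,0,15],[-420,209,-167,0,0,0,15],[-450,220,-167,0,0,0,15],[-462,226,-167,0,0,0,15],[-462,226,-167,0,0,0,15],[-462,226,-167,0,0,0,15],[-462,226,-167,0,0,0,15]]]'
python3 - <<'E'
from h import *
for i in range(3): w=viewer.capture("wrist")
print(pose())
t=viewer.capture("top");s=viewer.capture("scene")
pickle.dump((t,s,w),open("v5.pkl","wb"))
cv2.imwrite("pics/w5.png",cv2.resize(w["pixels"][:,:,::-1],(800,600),interpolation=cv2.INTER_CUBIC))
cv2.imwrite("pics/s5.png",cv2.resize(s["pixels"][200:350,100:300,::-1],(800,600),interpolation=cv2.INTER_CUBIC))
E
```

```text
time: 6.85
ee_pos: [0.6125, -0.2396, 0.2654]
tool_rot: [-0.0, 0.799, 0.601, 0.0]
wrist_force: [0.2, 1.3, -1.9]
opening: 0.0193
(array([ 0.61249315, -0.24007556,  0.26544883]), Rotation.from_matrix(array([[ 2.78451831e-01,  9.60450185e-01,  1.40392659e-04],
                            [ 9.60450195e-01, -2.78451834e-01, -4.40634052e-06],
                            [ 3.48605229e-05,  1.36067111e-04, -9.99999990e-01]])))
```

View pics/w5.png

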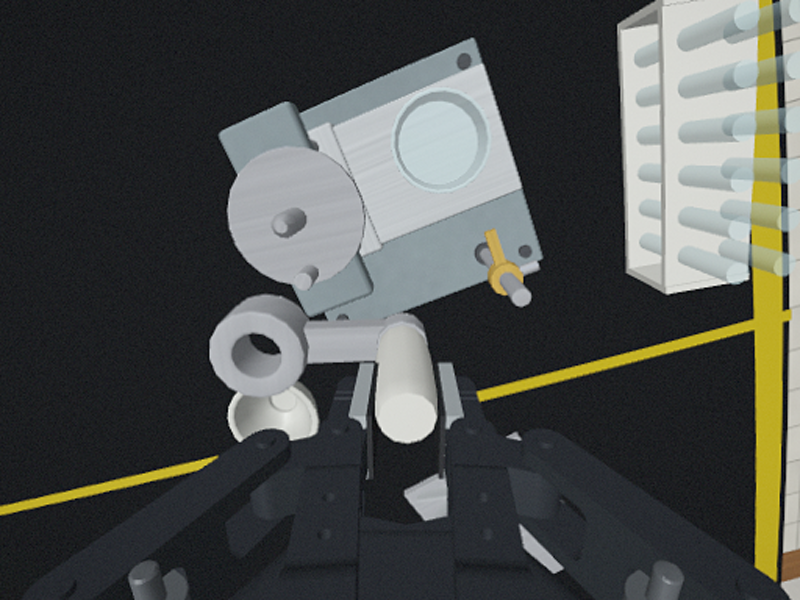

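View pics/s5.png

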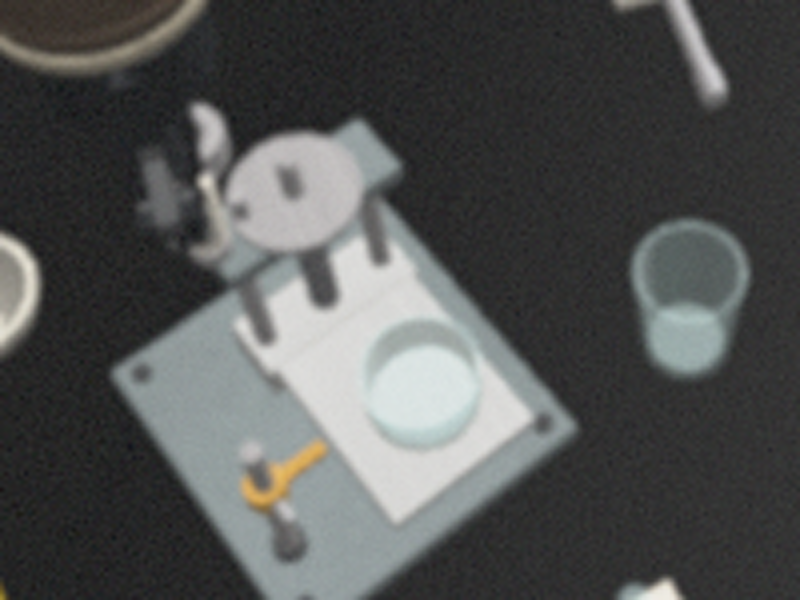

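The wrist view shows the disc centred at about (296,215), the shaft tip near (283,226), the pin at (303,280), the hub top at (257,356) and the pointer tip at (490,232). I'll enlarge for precision.

Run:
```python
from h import *
t,s,w=pickle.load(open("v5.pkl","rb"))
z=lambda im,x,y,w,h,k:cv2.resize(im[y:y+h,x:x+w,::-1],None,fx=k,fy=k,interpolation=cv2.INTER_CUBIC)
cv2.imwrite("pics/z5.png",z(w["pixels"],130,85,110,175,3.4))
a=z(w["pixels"],160,125,60,60,6.5);b=z(w["pixels"],290,140,60,60,6.5)
cv2.imwrite("pics/z5b.png",np.hstack([a,b]))
```

```text
(no output)
```

View pics/z5.png

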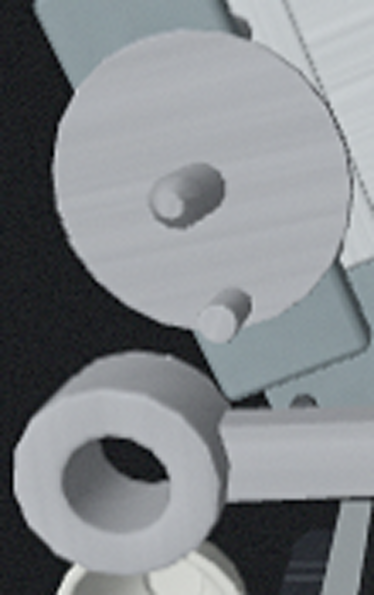

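View pics/z5b.png

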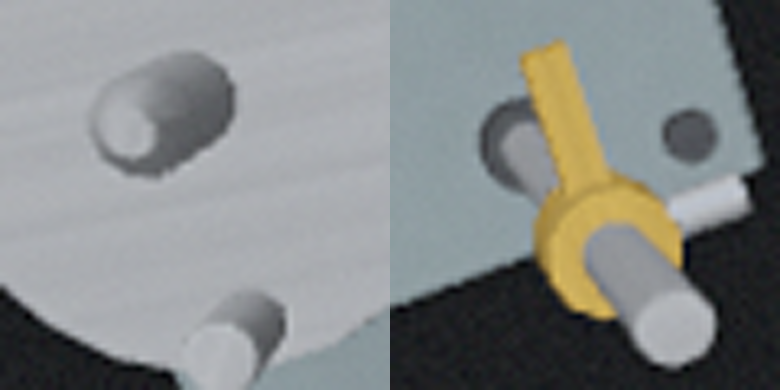

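Run:
```python
from h import *
np.set_printoptions(precision=4,suppress=True)
t,s,w=pickle.load(open("v5.pkl","rb"))
t0=t; p,R=pose()
tip=unz(129,132,160,125,6.5);disc=unz(202,179,130,85,3.4);hub=unz(119,482,130,85,3.4)
T=atz(w,tip,.2);D=atz(w,disc,.171);H=atz(w,hub,p[2]-.040+.024)
print("tip",T,"disc",D,"hub",H, "hub in tool",R.inv().apply(H-p)*1000)
print("tool move tip",R.inv().apply(T-H)*1000,"disc",R.inv().apply(D-H)*1000)
pw=unz(156,48,290,140,6.5)
ps=(100+(322+.5)/4-.5,200+(445+.5)/4-.5); pt=unz(393,125,325,112,5.5)
print("pointer",tri([(w,pw),(s,ps)]),tri([(w,pw),(s,ps),(t,pt)]),tri([(w,pw),(t,pt)]))
print(tri([(w,disc),(s,(100+294/4,200+190/4))]))
```

```text
tip [ 0.5683 -0.1766  0.2   ] disc [ 0.5692 -0.1748  0.171 ] hub [ 0.5564 -0.2188  0.2494] hub in tool [  5.1364 -59.8979  15.9907]
tool move tip [43.8617 -0.3101 49.4295] disc [45.8119  0.0703 78.4295]
pointer (array([ 0.6789, -0.2273,  0.1022]), np.float64(0.8947831831280553)) (array([ 0.679 , -0.2271,  0.1016]), np.float64(1.0273941677134246)) (array([ 0.6799, -0.2276,  0.0976]), np.float64(0.3241018281797494))
(array([ 0.5683, -0.1752,  0.1683]), np.float64(0.7918510015023514))
```

```bash
python3 -m crank '[[[15,0,0,0,0,0,15],[30,0,0,0,0,0,15],[45,0,0,0,0,0,15],[45,0,0,0,0,0,15],[45,0,10,0,0,0,15],[45,0,20,0,0,0,15],[45,0,27,0,0,0,15],[45,0,33,0,0,0,15],[45,0,33,0,0,0,15],[45,0,33,0,0,0,15]]]'
python3 - <<'E'
from h import *
for i in range(2): w=viewer.capture("wrist")
s=viewer.capture("scene")
z=lambda im,x,y,w,h,k:cv2.resize(im[y:y+h,x:x+w,::-1],None,fx=k,fy=k,interpolation=cv2.INTER_CUBIC)
cv2.imwrite("pics/z6.png",np.hstack([z(w["pixels"],100,120,200,200,2.5),z(s["pixels"],110,200,100,150,3.333)[:500]]))
st=telemetry.read_state();print(st["ee_pos"],st["wrist_force"],st["wrist_torque"])
E
```

```text
time: 8.35
ee_pos: [0.6251, -0.1977, 0.2325]
tool_rot: [0.0, 0.8, 0.6, 0.0]
wrist_force: [-0.1, -0.1, -2.2]
opening: 0.0192
[ 0.62515183 -0.19758989  0.23265156] [ 0.44202729  0.5813737  -1.51630012] [-0.01611237 -0.09922911  0.04785173]
```

View pics/z6.png

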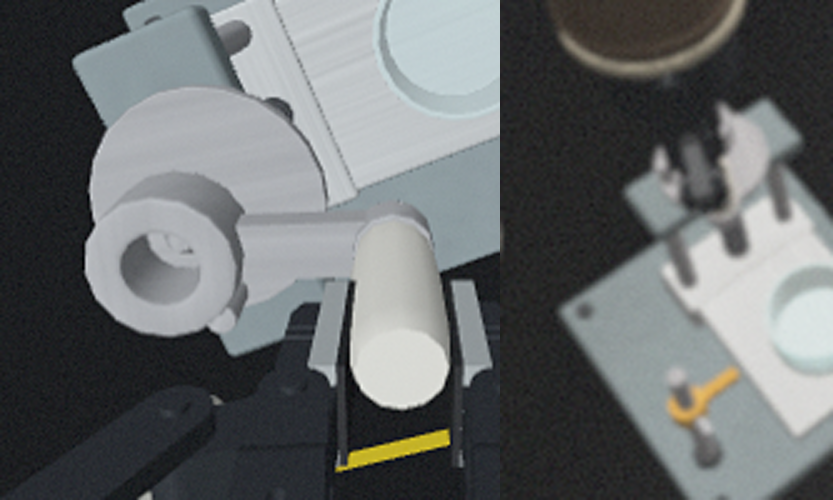

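The shaft tip shows inside the bore, at about (178,242) in the zoom, with no contact force. The underside is already 7 mm below the tip, so I'll keep descending.

```bash
python3 -m crank '[[[0,0,5,0,0,0,15],[0,0,10,0,0,0,15],[0,0,15,0,0,0,15],[0,0,19,0,0,0,15],[0,0,21,0,0,0,15],[0,0,21,0,0,0,15],[0,0,21,0,0,0,15]]]'
python3 - <<'E'
from h import *
for i in range(2): w=viewer.capture("wrist")
z=lambda im,x,y,w,h,k:cv2.resize(im[y:y+h,x:x+w,::-1],None,fx=k,fy=k,interpolation=cv2.INTER_CUBIC)
cv2.imwrite("pics/z7.png",z(w["pixels"],100,120,200,150,4))
st=telemetry.read_state();print(st["ee_pos"],st["wrist_force"],st["wrist_torque"])
E
```

```text
time: 9.38
ee_pos: [0.6252, -0.1976, 0.2118]
tool_rot: [0.0, 0.8, 0.6, 0.0]
wrist_force: [-1.7, -0.1, 4.5]
opening: 0.0194
[ 0.62515746 -0.19762369  0.21171706] [-0.28316851  0.04713609  6.02477895] [0.13094294 0.37475101 0.02451867]
```

View pics/z7.png

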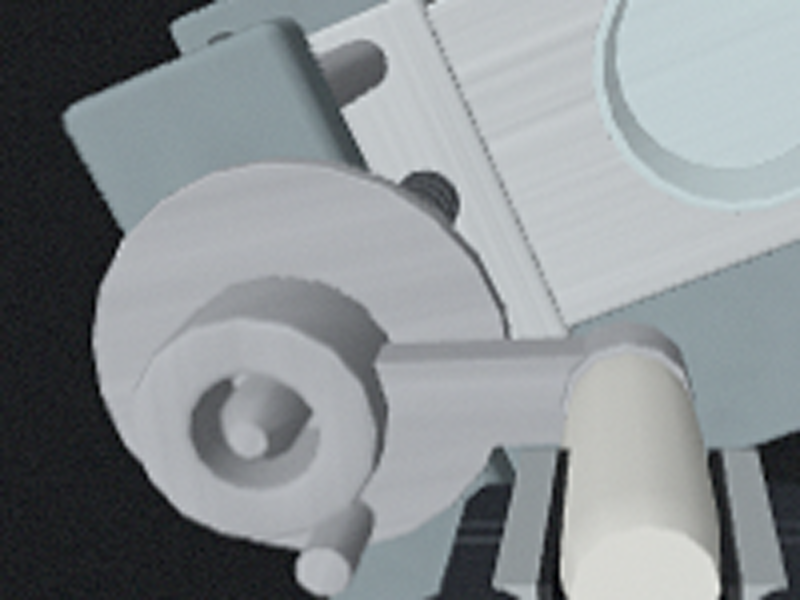

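The hub is seated on the disc: the shaft is visible well inside the bore and there's a slight upward reaction. The grip sits about 5 mm off the pads' centre, so I'll regrasp it centred before winding.

```bash
python3 -m crank '[[[0,0,0,0,0,0,40],[0,0,0,0,0,0,40],[0,0,0,0,0,0,40],[2,0,-1,0,0,0,40],[5,0,-1,0,0,0,40],[5,0,-1,0,0,0,40],[5,0,-1,0,0,0,15],[5,0,-1,0,0,0,15],[5,0,-1,0,0,0,15],[5,0,-1,0,0,0,15],[5,0,-1,0,0,0,15]]]' 50
python3 - <<'E'
from h import *
for i in range(2): w=viewer.capture("wrist")
pickle.dump(w,open("w8.pkl","wb"))
z=lambda im,x,y,w,h,k:cv2.resize(im[y:y+h,x:x+w,::-1],None,fx=k,fy=k,interpolation=cv2.INTER_CUBIC)
cv2.imwrite("pics/z8.png",z(w["pixels"],100,120,200,150,4))
st=telemetry.read_state();print(st["ee_pos"],st["wrist_force"],st["wrist_torque"])
E
```

```text
time: 10.85
ee_pos: [0.6261, -0.1927, 0.2126]
tool_rot: [-0.0, 0.8, 0.6, -0.0]
wrist_force: [-1.2, 0.5, 5.5]
opening: 0.0201
[ 0.62612123 -0.19269894  0.21259453] [-3.00381463  0.80284866  4.86741762] [ 0.30857401  0.66166772 -0.02552425]
```

View pics/z8.png

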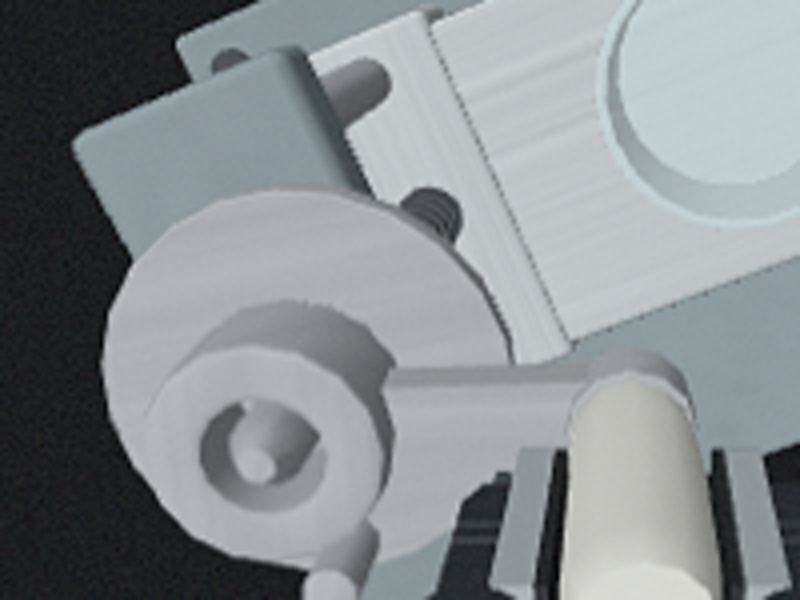

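Still seated. I'll wind the first half turn in 15° steps, 60 mm circle, clockwise as tool +z.

```bash
python3 -m crank '[[[-7.8,-0.5,0,0,0,0,15],[-15.5,-2,0,0,0,0,15],[-30,-8,0,0,0,0,15],[-42.4,-17.6,0,0,0,0,15],[-52,-30,0,0,0,0,15],[-58,-44.5,0,0,0,0,15],[-60,-60,0,0,0,0,15],[-58,-75.5,0,0,0,0,15],[-52,-90,0,0,0,0,15],[-42.4,-102.4,0,0,0,0,15],[-30,-112,0,0,0,0,15],[-15.5,-118,0,0,0,0,15],[0,-120,0,0,0,0,15],[0,-120,0,0,0,0,15]]]'
python3 - <<'E'
from h import *
for i in range(2): w=viewer.capture("wrist")
s=viewer.capture("scene")
z=lambda im,x,y,w,h,k:cv2.resize(im[y:y+h,x:x+w,::-1],None,fx=k,fy=k,interpolation=cv2.INTER_CUBIC)
cv2.imwrite("pics/z9.png",cv2.resize(w["pixels"][:,:,::-1],(800,600)))
cv2.imwrite("pics/z9s.png",z(s["pixels"],110,200,140,150,4))
st=telemetry.read_state();print(st["ee_pos"],st["wrist_force"],st["wrist_torque"])
E
```

```text
time: 12.7
ee_pos: [0.5115, -0.1588, 0.2134]
tool_rot: [0.001, 0.799, 0.601, 0.001]
wrist_force: [-1.2, 3.2, 17.9]
opening: 0.0199
[ 0.5114069  -0.159168    0.21345711] [-1.39856529  2.86253264 17.20729357] [ 0.25830324 -0.4993405   0.04006727]
```

View pics/z9.png

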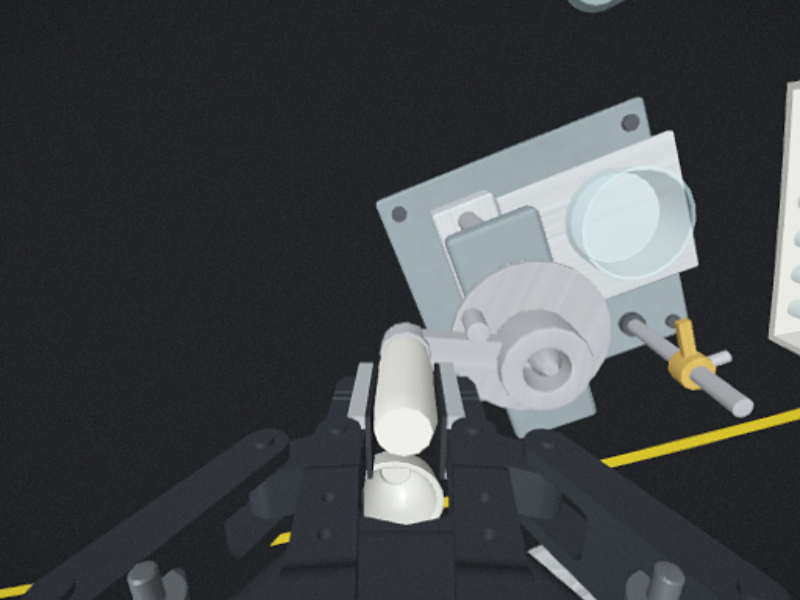

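View pics/z9s.png

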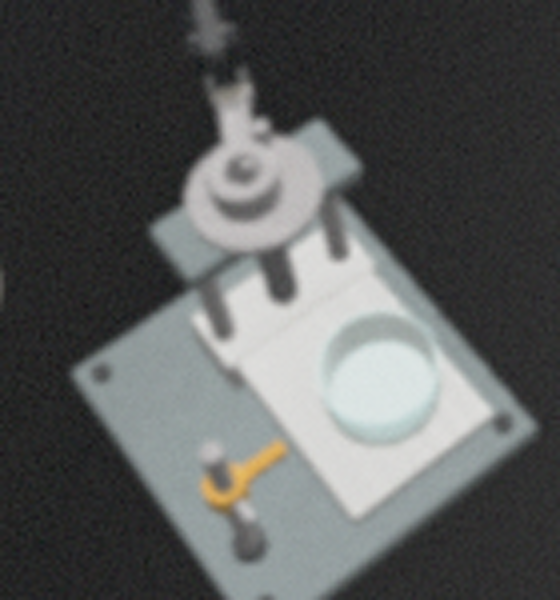

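The arm is driving the pin, hub seated and shaft turning. The vertical load is 17 N, so I'll ease up by 0.8 mm and wind a full turn in 18° steps.

```bash
python3 -m crank '[[[18.5,2.9,-0.8,0,0,0,15],[35.3,11.5,-0.8,0,0,0,15],[48.5,24.7,-0.8,0,0,0,15],[57.1,41.5,-0.8,0,0,0,15],[60,60,-0.8,0,0,0,15],[57.1,78.5,-0.8,0,0,0,15],[48.5,95.3,-0.8,0,0,0,15],[35.3,108.5,-0.8,0,0,0,15],[18.5,117.1,-0.8,0,0,0,15],[0,120,-0.8,0,0,0,15],[-18.5,117.1,-0.8,0,0,0,15],[-35.3,108.5,-0.8,0,0,0,15],[-48.5,95.3,-0.8,0,0,0,15],[-57.1,78.5,-0.8,0,0,0,15],[-60,60,-0.8,0,0,0,15],[-57.1,41.5,-0.8,0,0,0,15],[-48.5,24.7,-0.8,0,0,0,15],[-35.3,11.5,-0.8,0,0,0,15],[-18.5,2.9,-0.8,0,0,0,15],[0,0,-0.8,0,0,0,15]]]'
python3 - <<'E'
from h import *
for i in range(2): w=viewer.capture("wrist")
s=viewer.capture("scene")
pickle.dump((s,w),open("v10.pkl","wb"))
z=lambda im,x,y,w,h,k:cv2.resize(im[y:y+h,x:x+w,::-1],None,fx=k,fy=k,interpolation=cv2.INTER_CUBIC)
cv2.imwrite("pics/z10.png",z(w["pixels"],240,40,240,240,2.5))
cv2.imwrite("pics/z10s.png",z(s["pixels"],110,200,140,150,4))
st=telemetry.read_state();print(st["ee_pos"],st["wrist_force"],st["wrist_torque"])
E
```

```text
time: 15.35
ee_pos: [0.5102, -0.1594, 0.2139]
tool_rot: [0.001, 0.8, 0.6, -0.0]
wrist_force: [4.8, -5.1, 8.3]
opening: 0.0203
[ 0.51060961 -0.15874711  0.21384703] [ 1.30682101  1.36689943 11.92904165] [ 0.17382365 -0.62342821  0.05547938]
```

View pics/z10.png

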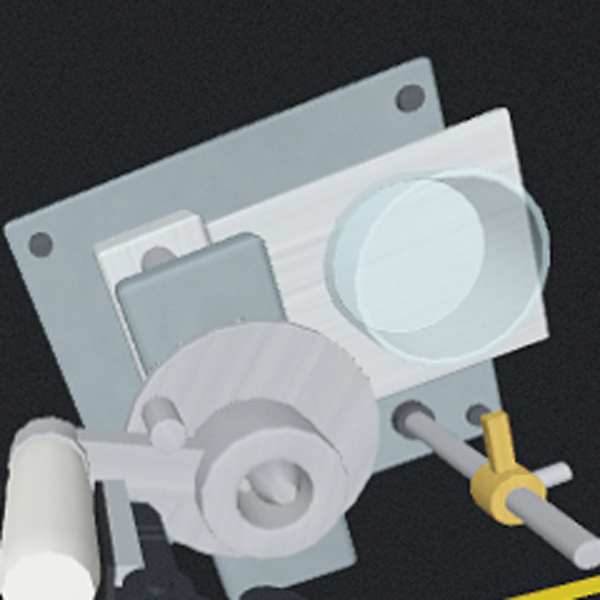

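View pics/z10s.png

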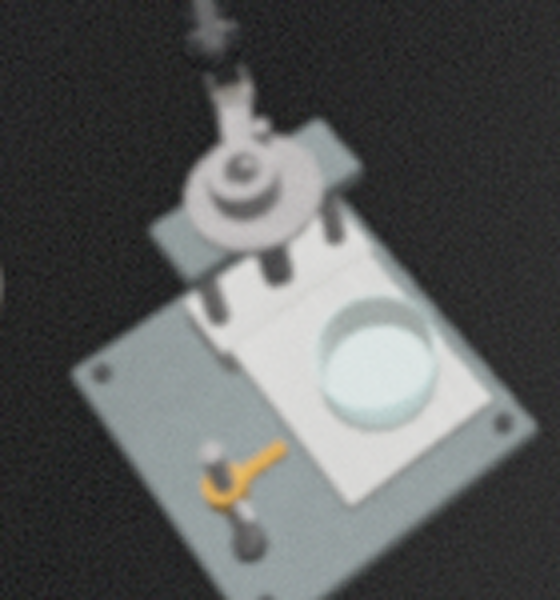

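Run:
```python
from h import *
np.set_printoptions(precision=4,suppress=True)
s,w=pickle.load(open("v10.pkl","rb"))
W=lambda X,Y:unz(X,Y,240,40,2.5);S=lambda X,Y:unz(X,Y,110,200,4)
for n,a,b in [("A",W(548,338),S(352,506)),("B",W(505,109),S(490,404)),("ptr",W(495,414),S(285,446))]: print(n,*tri([(w,a),(s,b)]))
```

```text
A [ 0.7187 -0.2116  0.076 ] 0.1251052643156072
B [ 0.7105 -0.1139  0.0721] 0.9030418347662419
ptr [ 0.6791 -0.2269  0.1004] 0.46922606453432536
```

The platform corner triangulates to 76 mm (I expected 77) and the pointer to about 100–101 mm. That leaves roughly 1.2 turns: one full turn now, then I'll re-measure.

```bash
python3 -m crank '[[[18.5,2.9,-0.5,0,0,0,15],[35.3,11.5,-0.5,0,0,0,15],[48.5,24.7,-0.5,0,0,0,15],[57.1,41.5,-0.5,0,0,0,15],[60,60,-0.5,0,0,0,15],[57.1,78.5,-0.5,0,0,0,15],[48.5,95.3,-0.5,0,0,0,15],[35.3,108.5,-0.5,0,0,0,15],[18.5,117.1,-0.5,0,0,0,15],[0,120,-0.5,0,0,0,15],[-18.5,117.1,-0.5,0,0,0,15],[-35.3,108.5,-0.5,0,0,0,15],[-48.5,95.3,-0.5,0,0,0,15],[-57.1,78.5,-0.5,0,0,0,15],[-60,60,-0.5,0,0,0,15],[-57.1,41.5,-0.5,0,0,0,15],[-48.5,24.7,-0.5,0,0,0,15],[-35.3,11.5,-0.5,0,0,0,15],[-18.5,2.9,-0.5,0,0,0,15],[0,0,-0.5,0,0,0,15]]]'
python3 - <<'E'
from h import *
for i in range(2): w=viewer.capture("wrist")
s=viewer.capture("scene")
pickle.dump((s,w),open("v11.pkl","wb"))
z=lambda im,x,y,w,h,k:cv2.resize(im[y:y+h,x:x+w,::-1],None,fx=k,fy=k,interpolation=cv2.INTER_CUBIC)
cv2.imwrite("pics/z11.png",z(w["pixels"],240,40,240,240,2.5))
cv2.imwrite("pics/z11s.png",z(s["pixels"],110,200,140,150,4))
st=telemetry.read_state();print(st["ee_pos"],st["wrist_force"],st["wrist_torque"])
E
```

```text
time: 18.0
ee_pos: [0.5101, -0.159, 0.2141]
tool_rot: [0.0, 0.8, 0.6, -0.0]
wrist_force: [5.8, -5.6, 5.2]
opening: 0.0203
[ 0.51058165 -0.15834771  0.2140316 ] [1.02248043 1.12546071 8.08732856] [ 0.16322354 -0.68663909  0.13162783]
```

View pics/z11.png

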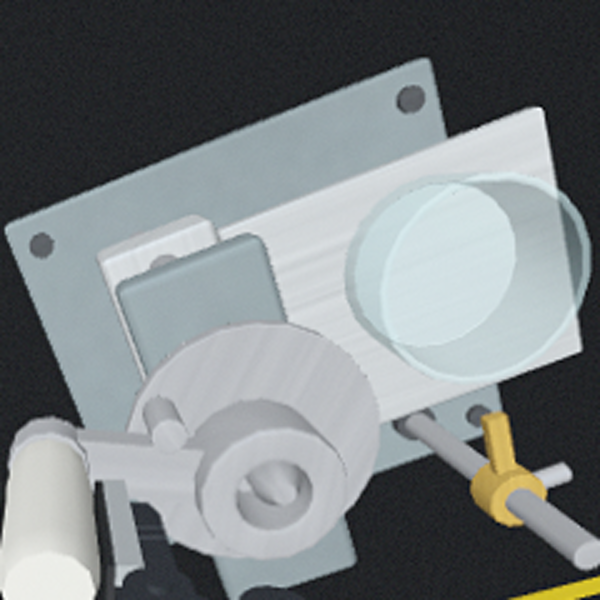

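View pics/z11s.png

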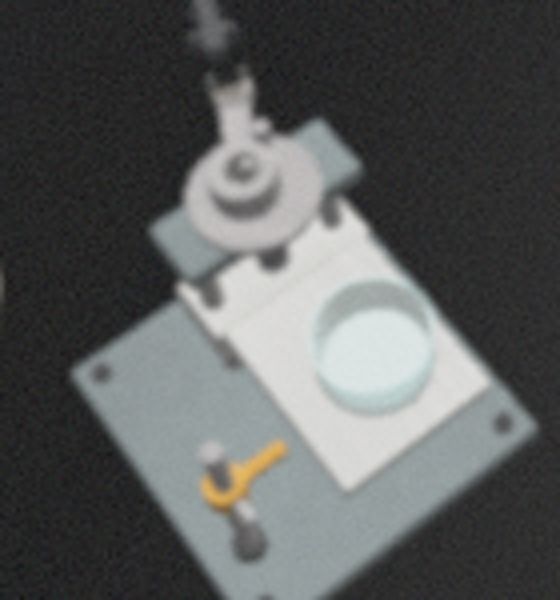

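Run:
```python
from h import *
np.set_printoptions(precision=4,suppress=True)
s,w=pickle.load(open("v11.pkl","rb"))
W=lambda X,Y:unz(X,Y,240,40,2.5);S=lambda X,Y:unz(X,Y,110,200,4)
for n,a,b in [("A",W(581,349),S(348,492)),("B",W(542,108),S(489,387)),("ptr",W(494,413),S(286,445))]: print(n,*tri([(w,a),(s,b)]))
```

```text
A [ 0.719  -0.2109  0.0953] 0.2758681893891435
B [ 0.7104 -0.114   0.0939] 0.6515401407059187
ptr [ 0.6788 -0.2261  0.1001] 0.4979373298739631
```

The platform is at about 95–97 mm and the pointer at about 100 mm. I'll wind another 72° (+4 mm), then hold and re-check.

```bash
python3 -m crank '[[[15.5,2,0,0,0,0,15],[30,8,0,0,0,0,15],[42.4,17.6,0,0,0,0,15],[52,30,0,0,0,0,15],[57.1,41.5,0,0,0,0,15],[57.1,41.5,0,0,0,0,15],[57.1,41.5,0,0,0,0,15]]]'
python3 -m crank '[[[0,0,0,0,0,0,45],[0,0,0,0,0,0,45],[0,0,0,0,0,0,45],[0,0,-5,0,0,0,45],[0,0,-20,0,0,0,45],[0,0,-50,0,0,0,45],[0,0,-90,0,0,0,45],[-30,-20,-110,0,0,0,45],[-60,-40,-110,0,0,0,45],[-60,-40,-110,0,0,0,45],[-60,-40,-110,0,0,0,45]]]'
python3 - <<'E'
from h import *
for i in range(2): w=viewer.capture("wrist")
s=viewer.capture("scene");t=viewer.capture("top")
pickle.dump((s,w,t),open("v12.pkl","wb"))
z=lambda im,x,y,w,h,k:cv2.resize(im[y:y+h,x:x+w,::-1],None,fx=k,fy=k,interpolation=cv2.INTER_CUBIC)
cv2.imwrite("pics/w12.png",cv2.resize(w["pixels"][:,:,::-1],(800,600),interpolation=cv2.INTER_CUBIC))
cv2.imwrite("pics/z12s.png",z(s["pixels"],110,200,140,150,4))
cv2.imwrite("pics/z12t.png",z(t["pixels"],325,112,100,100,5.5))
st=telemetry.read_state();print(st["ee_pos"],st["wrist_force"])
E
```

```text
time: 19.02
ee_pos: [0.5659, -0.1156, 0.2137]
tool_rot: [-0.0, 0.8, 0.601, -0.0]
wrist_force: [-0.3, 2.3, 6.2]
opening: 0.0202
time: 20.4
ee_pos: [0.5121, -0.1625, 0.3244]
tool_rot: [0.0, 0.8, 0.6, 0.0]
wrist_force: [0.6, -1.0, 0.3]
opening: 0.0451
[ 0.51221466 -0.16199942  0.32354815] [0.20688964 0.08450507 0.30699421]
```

View pics/w12.png

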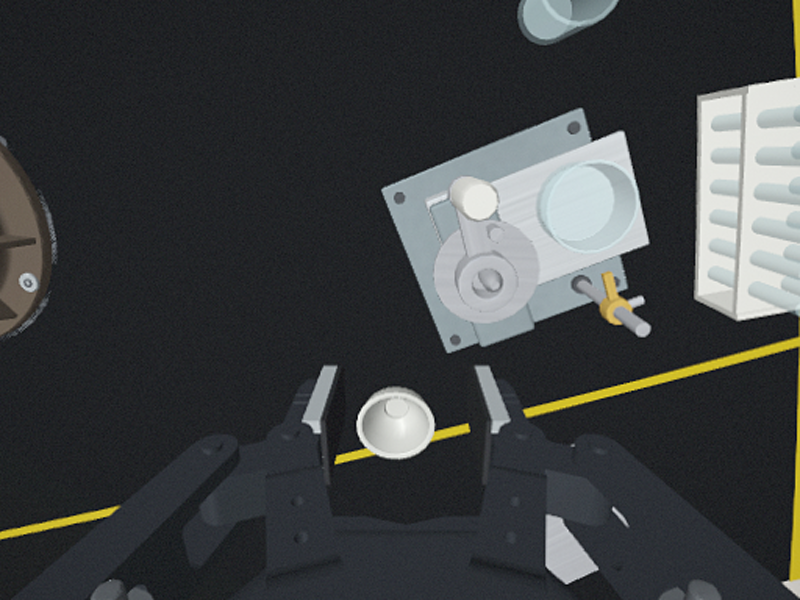

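View pics/z12s.png

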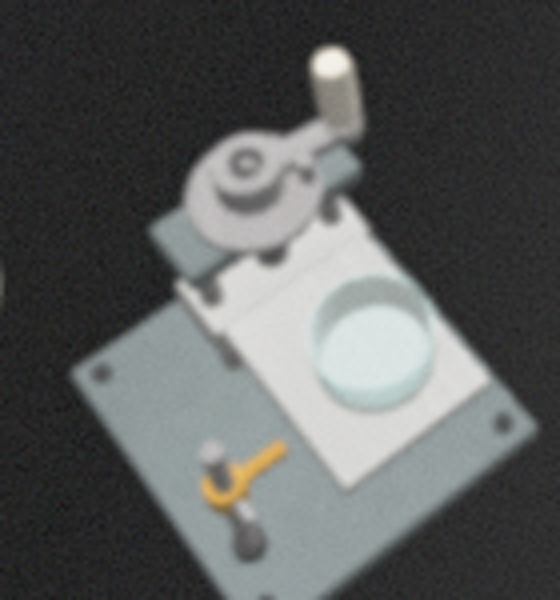

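View pics/z12t.png

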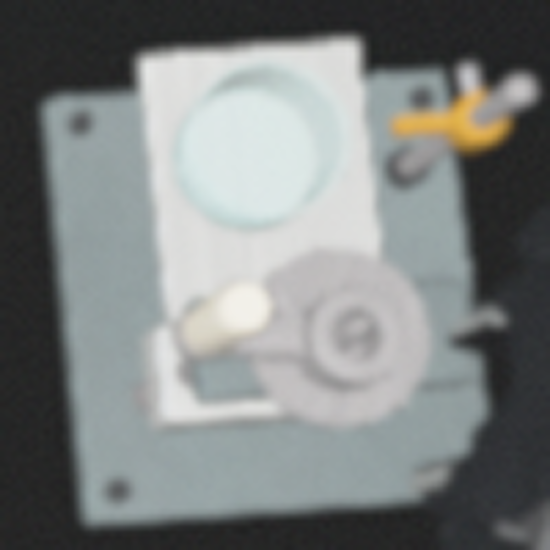

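Run:
```python
from h import *
np.set_printoptions(precision=4,suppress=True)
s,w,t=pickle.load(open("v12.pkl","rb"))
W=lambda X,Y:unz(X,Y,0,0,1.5625);S=lambda X,Y:unz(X,Y,110,200,4);T=lambda X,Y:unz(X,Y,325,112,5.5)
for n,a,b,c in [("A",W(648,242),S(348,490),T(362,37)),("B",W(623,131),S(490,382),T(135,53)),("ptr",W(607,273),S(286,445),T(393,125))]:
  print(n,tri([(w,a),(s,b),(t,c)]),tri([(s,b),(t,c)]))
h=W(486,281)
print("hub",atz(w,h,.195),"tip",atz(w,W(489,281),.2), "gripz",atz(w,W(476,199),.243))
# predicted pixel of corner A per height
for z in (.09,.095,.1,.105): print(z,proj(s,[.7195,-.2112,z]),S(348,490),proj(t,[.7195,-.2112,z]),T(362,37))
```

```text
A (array([ 0.7194, -0.2112,  0.0988]), np.float64(0.8318935094214908)) (array([ 0.7205, -0.2117,  0.1024]), np.float64(0.0871332185234337))
B (array([ 0.7104, -0.1131,  0.0973]), np.float64(1.3023172037463837)) (array([ 0.7107, -0.1122,  0.0978]), np.float64(1.0604357474175288))
ptr (array([ 0.6789, -0.2269,  0.1014]), np.float64(0.5550294221019954)) (array([ 0.6791, -0.2264,  0.1013]), np.float64(0.35255345552764084))
hub [ 0.564  -0.1739  0.195 ] tip [ 0.5653 -0.1728  0.2   ] gripz [ 0.5637 -0.1145  0.243 ]
0.09 [[197.1535 323.8507]] (196.625, 322.125) [[388.3906 120.2054]] (390.4090909090909, 118.31818181818181)
0.095 [[196.9006 322.9565]] (196.625, 322.125) [[389.0834 119.5811]] (390.4090909090909, 118.31818181818181)
0.1 [[196.6455 322.0547]] (196.625, 322.125) [[389.7835 118.9502]] (390.4090909090909, 118.31818181818181)
0.105 [[196.3883 321.1454]] (196.625, 322.125) [[390.4912 118.3126]] (390.4090909090909, 118.31818181818181)
```

All views agree to within a few mm: platform 99–102 mm, pointer about 101 mm and unmoved. The hub is seated on the shaft and the gripper is clear, so I'm handing in.

Run:
```python
from h import *
print(bot.finish_job(), telemetry.read_state()["time"])
```

```text
the job is handed in; nothing more can be done
the job is handed in; nothing more can be done
```

I fitted the steel crank onto the stage shaft and wound it clockwise until the platform was level with the pointer. Then I released it, backed the gripper off and handed the job in just after 20.4 s. No verdict is reported.

- **Winding:** about 2.7 turns of the crank, of which roughly the first 50° passed before the arm met the drive pin.
- **Height:** my best three-camera fit puts the platform edge at about 99 mm (97–102 mm over the different corners and camera pairs). The pointer came out at about 101 mm. The gap is therefore about 2–4 mm, against the 10 mm allowed.
- **Pointer:** it measured at the same place throughout, within 1–2 mm.
- **Crank:** the hub is down on the disc, with its axis within about 2 mm of the shaft's. The gripper is open and about 80 mm above the grip and off to one side.
- **Disagreements:**
  - Camera fits of the platform corners left residuals of up to 1.3 px, about 3 mm in height.
  - The first grasp was about 5 mm off the centre of the pads, so I regrasped once the crank was on the shaft.
  - The vertical wrist force reached about 18 N during winding, before I eased the tool up.

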